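# Clear the bench lathe for a new bar and hold the chuck guard up

### The job

We are about to put a long bar in the lathe: slide the tailstock back along the bed until it is right up against the end stop, then lift the chuck guard to about 60 degrees from shut and hold it there, because it falls shut by itself and would hit the lamp if it went much higher. Finish while still holding the guard up at that angle, so that I can reach the chuck, and leave the tools, the bottle and the bar lying on the bench alone.

Things in the scene. Friction and masses are not known exactly. Their poses are not given: they have to be found in the camera images.
- lathe: small grey metal lathe, fixed to the bench, 640 mm long (y) on a chip tray 280 mm deep (x). Origin: on the bench top, straight below the spindle axis, which is 155 mm up. Its +y axis runs along the bed to the headstock (big grey box, 225 mm high), its -x axis points to the robot's side, z up; yaw up to 0.1 rad. The 80 mm chuck is at y 35 to 117 mm, under the guard
- end_stop (a point): centre of the end stop, a steel block 36 x 18 x 20 mm (x, y, z) screwed on top of the bed at the end far from the chuck, at y -305 mm, z 95 mm in the lathe's frame. The tailstock's base comes up against it
- tool_post (a point): top centre of the dark square tool post (36 mm wide) on the saddle, which stays where it is: at x -55, y -30, z 199 mm in the lathe's frame. Its thin lever ends in a grip at x -126, y -61, z 202 mm
- lamp (a point): middle of the bell-shaped lamp head (60 mm wide), fixed on a metal gooseneck from the headstock; the lamp spans about 340 to 412 mm above the bench, above and behind the guard
- tailstock (a joint): position of the tailstock along the bed, m: it grows as the tailstock moves away from the chuck (along the lathe's -y axis), 0 = nearest the chuck, 0.14 = against the end stop (it can go no farther). Its clamp is slack: it slides with about 3 N of friction and stays where it is left
- tailstock_barrel (a point): middle of the tailstock's barrel housing: level round grey casting, 42 mm diameter, 75 mm long, axis along the lathe's y, 155 mm up; this point is on the axis half-way along. Its web is 36 mm wide; the 72 mm wide base starts 44 mm below and reaches 35 mm either way along y. Handwheel (60 mm diameter) 50 to 60 mm off on the -y side, the centre's point 86 mm off on +y; nothing above the casting
- guard (a joint): opening angle of the chuck guard, rad: 0 = shut (as it starts), grows as the front edge is lifted, 1.047 = 60 degrees, 1.40 = touching the lamp. It weighs about 0.4 kg, hangs loosely on its pivot and falls shut from any angle when let go
- guard_knob (a point): centre of the guard's black knob, 26 mm diameter, 24 mm long, on a 10 mm stem pointing straight out of the guard, 42 mm in front of its face. Shut: it points to the lathe's -x, at x -122, y +70, z 148 mm in the lathe's frame. It moves on an arc of 192 mm radius about the pivot, across the bed; at 60 degrees it is at x -85, z 337 mm
- guard_hinge (a point): middle of the guard's pivot, which lies along the lathe's y axis, at x +60, y +70, z 210 mm in the lathe's frame. The guard is a bent clear plastic sheet with aluminium edges, 110 mm wide along the pivot, 80 mm radius round the spindle axis; shut, it comes down over the chuck on the robot's side to 121 mm above the bench
- bar_center (a point): bystander: centre of a white plastic round bar, 16 mm diameter, 280 mm long, lying in a low wooden rest (height 34 mm) on the bench beside the headstock
- chuck_key: bystander: T-shaped steel chuck key, 94 mm long, cross handle 100 mm, 14 mm high, lying on the bench on the robot's side of the lathe; origin under its shank
- tool_holder: bystander: spare dark steel tool holder 55 x 28 x 44 mm with a 100 mm tool bit, on the bench on the robot's side of the lathe; origin under its middle
- oil_bottle: bystander: white oil bottle, 52 mm diameter, 130 mm high, standing beyond the tailstock end of the lathe; origin under its middle

How it is judged:
On the way, in this order (a step that is already met when the one before it is completed fails the run):
1. the tailstock is against the end stop (value of joint tailstock above 0.136 m), for 0.2 s.
2. the guard is held up at about 60 degrees by the gripper's fingers (value of joint guard between 0.925 and 1.169 rad and contact force between the fingers and guard above 0.5 N), for 0.3 s.
At the end, for the whole second after the job is handed in: The tailstock is within 4 mm of the end stop, and the guard stands still at 60 degrees from shut, within 7 degrees, held by the gripper's fingers, through the last second (all of step 2 and value of joint tailstock above 0.136 m and velocity of joint guard between -0.1 and 0.1 rad/s); the arm keeps its last pose, push and grip.
It fails at once if the guard is swung past 75 degrees, into the lamp (value of joint guard above 1.31 rad).
It fails at once if a bystander on the bench is moved more than 25 mm (distance of any of bar_center, chuck_key, tool_holder, oil_bottle from where it was at the start of the episode above 0.025 m).
It also fails if it takes over 48 s, if anything falls off the work surface, if the arm or the gripper's body presses on something with over 40 N, if the wrist force passes 120 N, or if a joint passes its speed limit or range.

### The arm

A 7-joint arm with a two-finger parallel gripper is mounted at the origin on the work surface. World frame = base frame: x ahead of the robot, y to its left, z up, the work surface at z = 0. Lengths are in m, angles in rad, forces in N, time in s.
With the tool pointing down it reaches from about 0.4 to 0.875 m from the base axis. Payload 19.3 kg.
Tool frame: the origin (TCP) lies midway between the tips of the shut fingers; the grasp point (between the pads) lies 19 mm behind it (bot.pinch_z is the distance from the TCP to the grasp point, in m); z points along the fingers, y is the line along which they close (so a half turn about z gives the same grasp; the last joint's range is limited). The gripper opens to 85 mm and grips with 20 to 120 N. Pads are 22 mm wide; open, the fingers measure 114 mm over their backs; the gripper's body (76 mm by 85 mm) begins 54 mm behind the grasp point. The pads swing forward as they close: fully open they stand 13 mm farther back than shut.
Start: joints at [-1.185, 0.521, -0.036, 1.599, 0.021, 1.021, -0.113], TCP at [0.275, 0.561, 0.231] pointing down, gripper open.
Joint ranges: [-2.91, 2.91], [-0.3, 2.13], [-1.5, 1.42], [0.17, 2.43], [-1.26, 4.41], [0.16, 1.93], [-2.52, 2.52]. Speed limits (rad/s): [1.89, 1.89, 2.39, 2.39, 3.01, 3.01, 3.01].

### API

Orientations are given as [roll, pitch, yaw] about the fixed x, y, z axes, in that order (R = Rz(yaw) Ry(pitch) Rx(roll)).
In Python, from workcell import observe, viewer, bot gives the robot as it stands. The module is installed in compiled form; this text tells all that it offers.
- The arm moves only by the tool play_rows, never from a script. Its argument "motion" is a list of rows, each a list of 7 numbers: the shift along the tool's x, y, z in cm, then the turn, a rotation vector about the tool's x, y, z in rad, then the opening, from -1 (shut) to 1 (fully open), so that 0 is half open. A call has exactly 5 rows; each row is the pose to reach, as a shift and turn from the pose commanded when the call began, along the tool's axes at that moment; what a row does not reach only later rows make up. A row lasts 1/10 s, in which the tool goes at most 50 mm and 8.59 degrees, less where a joint would pass 70% of its speed; a pose out of reach is approached as far as the arm can. A call with a gripper value outside its range is refused whole. The fingers move at their own pace and stop on an object; "squeeze" is the grip in N (left out, the last holds). Time passes only in rows, so rows that repeat a pose let the fingers close, or fill a call up. It gives the time, the measured TCP pose, the force, the opening and the grip force at its end, in the units of the state.
- observe(): the state, without advancing time (a new reading comes with each control period).
- viewer.grab_frame(name): name is "scene" or "side" or "wrist"; returns (picture, depth): 384x512x3 uint8, red, green, blue; 384x512 float32, m along the optical axis (not along the pixel's ray), 0 where there is no reading.
- viewer.camera_info(name): a dict with "fx", "fy", "cx", "cy" (pixels), "R" (3x3) and "t" (3): a world point X has camera coordinates R X + t. Camera axes: x right, y down, z forward; pixel columns grow to the right and rows downward; lengths in m; the calibration is good to about 2 mm. The wrist camera is an equidistant fisheye: a pixel r from the principal point sees the ray r / f radians off the axis. A picture is of the moment at which its call begins: read the wrist's pose just before it. camera_info takes no time and is no camera call; for the wrist camera it gives the pose at the moment of the call.
- bot.job_done(): hands the job in; it is judged then, once.
The state is a dict: "clock": time; "qpos": joint angles; "qd": joint speeds; "joint_efforts": joint torques, N m; "position": TCP position; "tool_rot": TCP orientation; "force": force on the tool from outside, world axes, zero at the start; "moment": the same for the moment, N m; "grip_width": finger opening in m; "finger_force": force on a finger pad.
Only numpy, scipy, OpenCV 4.12 (cv2) and the standard library are available. Lean on these libraries where they do the work, as an engineer would, in place of code of your own. Each camera call takes 0.05 s, during which the arm holds its last target. There are 200 camera calls.

## Working session

There is one attempt and no reset: what is moved stays moved. The work goes in short steps, Python scripts to look and compute and a tool call to move; the robot and the scene stay as the last step left them, time stands still between calls to the robot, and variables do not carry over. Pictures are saved under pics/ and viewed, at most 10 in all, crops included, and the job is handed in when it is done.

Besides the shell and the picture viewer there is one more tool, called by a JSON object that holds its "op" and its "data". play_rows: Moves the arm, as the interface text tells. Its arguments: {"type":"object","properties":{"motion":{"type":"array"},"squeeze":{"type":"number"}},"required":["motion"]}

```bash
mkdir -p pics; cat > h.py <<'E'
import numpy as np, cv2
from workcell import observe, viewer, bot
def cloud(n,d):
    c=viewer.camera_info(n); R=np.array(c["R"]);t=np.array(c["t"])
    v,u=np.mgrid[:d.shape[0],:d.shape[1]]
    P=np.stack([(u-c["cx"])/c["fx"]*d,(v-c["cy"])/c["fy"]*d,d],-1)
    return (P-t)@R
E
python3 - <<'E'
from h import *
s=observe(); print({k:np.round(v,3) for k,v in s.items()})
for n in("scene","side"):
    p,d=viewer.grab_frame(n); cv2.imwrite(f"pics/{n}.png",cv2.cvtColor(p,cv2.COLOR_RGB2BGR)); np.savez(n,p=p,d=d,w=cloud(n,d))
    c=viewer.camera_info(n);print(n,-np.array(c["R"]).T@c["t"],c["R"][2])
E
```

```text
{'clock': np.float64(0.0), 'qpos': array([-1.185,  0.522, -0.036,  1.6  ,  0.021,  1.021, -0.113]), 'qd': array([ 0.   , -0.   , -0.   ,  0.001, -0.   , -0.   ,  0.   ]), 'joint_efforts': array([-2.0000e-03, -9.2712e+01,  1.9790e+00, -3.6995e+01,  1.8000e-02,
        8.0000e-03,  0.0000e+00]), 'position': array([0.275, 0.561, 0.231]), 'tool_rot': array([-3.14 ,  0.   ,  2.686]), 'force': array([-0.04 , -0.437,  0.098]), 'moment': array([-0.027,  0.029,  0.027]), 'finger_force': np.float64(0.0), 'grip_width': np.float64(0.085)}
scene [ 1.40829591 -0.02972002  1.70565201] [-0.54039055  0.03807031 -0.84055262]
side [ 0.0466948  -1.44737949  1.33762936] [ 0.2176573   0.77802771 -0.58932011]
```

View pics/scene.png

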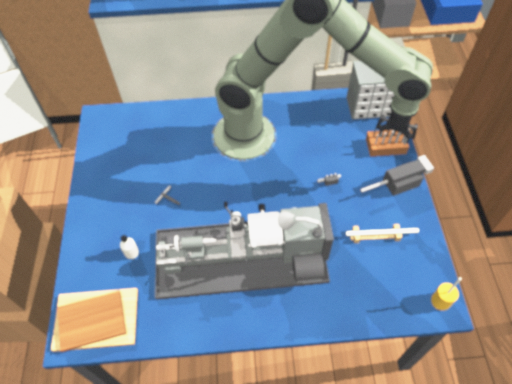

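View pics/side.png

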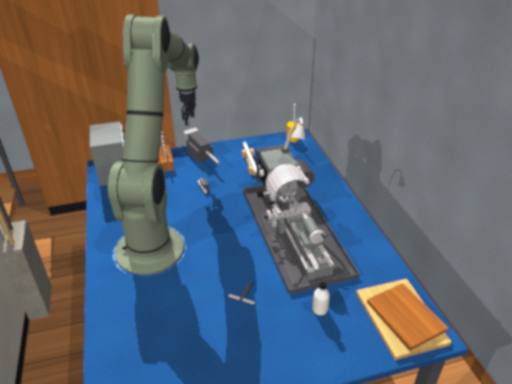

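Both pictures show the lathe with its headstock toward +y: scene (155-330, 205-298), side (245-355, 150-290). The guard is the white thing at scene (265,230), and the tailstock is around scene (205,243). Next I'll build an orthographic height map.

```bash
python3 - <<'E'
from h import *
S=1000
ims=[]
x0,y0=0.35,-0.5
H=np.zeros((500,900),np.float32);C=np.zeros((500,900,3),np.uint8)
P=[];K=[]
for n in("scene","side"):
    f=np.load(n+".npz"); w=f["w"];d=f["d"];m=(d>0)
    P.append(w[m]);K.append(f["p"][m])
P=np.vstack(P);K=np.vstack(K)
o=np.argsort(P[:,2]);P=P[o];K=K[o]
ix=((P[:,0]-x0)*S).astype(int);iy=((P[:,1]-y0)*S).astype(int)
ok=(ix>=1)&(ix<499)&(iy>=1)&(iy<899)&(P[:,2]<.45)
C[:]=(60,0,60)
for i in np.where(ok)[0]:
    H[ix[i]-1:ix[i]+2,iy[i]-1:iy[i]+2]=P[i,2]; 
Hc=cv2.applyColorMap(np.clip(H*255/.42,0,255).astype(np.uint8),cv2.COLORMAP_TURBO)
for k in range(0,900,100): cv2.putText(Hc,f"{y0+k/S:.1f}",(k,10),0,.4,(255,)*3);cv2.line(Hc,(k,0),(k,499),(90,)*3)
for k in range(0,500,100): cv2.putText(Hc,f"{x0+k/S:.2f}",(0,k+10),0,.4,(255,)*3);cv2.line(Hc,(0,k),(899,k),(90,)*3)
Hc=cv2.resize(Hc[:,:800],(800,500))
cv2.imwrite("pics/h.png",Hc)
# tray/lathe footprint
b=(P[:,2]>.012)&(P[:,2]<.2)&(P[:,0]>.4)&(P[:,0]<.85)&(P[:,1]>-.42)&(P[:,1]<.36)
M=np.zeros((500,900),np.uint8)
for i in np.where(b)[0]: M[ix[i]-1:ix[i]+2,iy[i]-1:iy[i]+2]=255
M=cv2.morphologyEx(M,cv2.MORPH_CLOSE,np.ones((9,9)))
cs,_=cv2.findContours(M,0,2)
for c in cs:
    if cv2.contourArea(c)>300:
        r=cv2.minAreaRect(c); print(np.round((r[0][1]/S+x0,r[0][0]/S+y0),3),r[1],r[2])
# headstock top
for lo,hi in((.215,.235),(.14,.18),(.19,.21)):
    q=P[(P[:,2]>lo)&(P[:,2]<hi)&(P[:,0]>.4)&(P[:,0]<.85)&(P[:,1]<.45)&(P[:,1]>-.4)]
    r=cv2.minAreaRect(q[:,:2].astype(np.float32)); print(lo,len(q),r)
E
```

```text
[ 0.605 -0.056] (659.0264892578125, 313.2467956542969) 0.43078717589378357
0.215 2846 ((0.5857445001602173, 0.08598025888204575), (0.38093069195747375, 0.1726997047662735), 84.38410949707031)
0.14 2310 ((0.5777726769447327, 0.0006468296051025391), (0.5639695525169373, 0.2507137656211853), 74.7021484375)
0.19 489 ((0.5739777088165283, 0.006221562623977661), (0.545863151550293, 0.184002086520195), 81.46585845947266)
```

View pics/h.png

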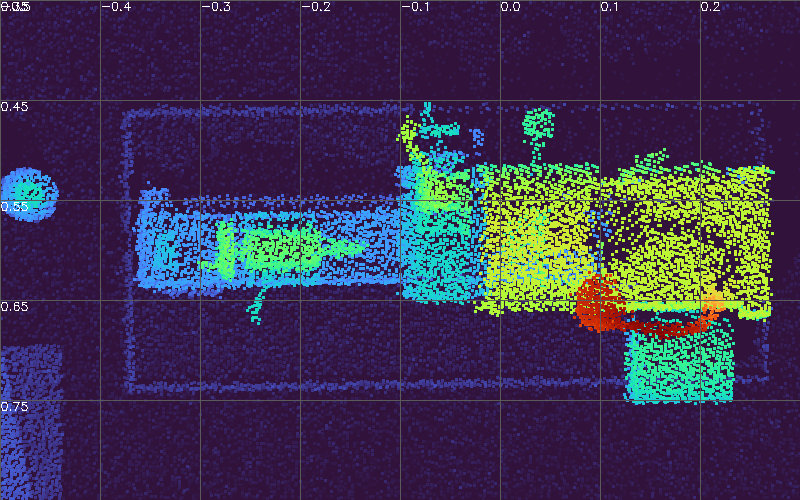

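The height map shows:
- Tray edges at about x 0.46 and 0.735.
- Barrel about y -0.26..-0.185 at x≈0.597, with the handwheel at y≈-0.28.
- Knob at (0.473, 0.04).
- Lamp at (0.65, 0.10).

Now I'll refine these.

```bash
python3 - <<'E'
from h import *
for n in("scene","side"):
    f=np.load(n+".npz"); P=f["w"][f["d"]>0]
    def box(x,y,z): return P[(P[:,0]>x[0])&(P[:,0]<x[1])&(P[:,1]>y[0])&(P[:,1]<y[1])&(P[:,2]>z[0])&(P[:,2]<z[1])]
    k=box((.45,.5),(.02,.06),(.13,.18)); print(n,"knob",len(k),k.min(0).round(3),k.max(0).round(3),k.mean(0).round(3))
    b=box((.56,.64),(-.255,-.19),(.15,.185)); t=b[b[:,2]>.168]; print("barrel",len(b),b[:,:2].min(0),b[:,:2].max(0),"top z",b[:,2].max(),"ridge",t.mean(0).round(4))
    # circle fit in xz
    A=np.c_[b[:,0],b[:,2],np.ones(len(b))];s=np.linalg.lstsq(A,(b[:,0]**2+b[:,2]**2),rcond=None)[0]; print("circle",s[0]/2,s[1]/2,np.sqrt(s[2]+s[0]**2/4+s[1]**2/4))
    hw=box((.56,.64),(-.32,-.15),(.165,.19)); print("y-hist",np.histogram(hw[:,1],np.arange(-.31,-.15,.01)))
    for xr in((.44,.48),(.71,.75)):
        e=box(xr,(-.36,.25),(.008,.04)); print("edge",len(e),np.polyfit(e[:,1],e[:,0],1) if len(e)>9 else 0)
    st=box((.57,.63),(-.36,-.31),(.06,.12)); print("stop",[(round(y,3),round(np.median(st[abs(st[:,1]-y)<.004][:,2]),3)) for y in np.arange(-.358,-.31,.006) if (abs(st[:,1]-y)<.004).any()])
E
```

```text
scene knob 57 [0.46  0.027 0.141] [0.496 0.053 0.169] [0.477 0.04  0.159]
barrel 218 [ 0.57456049 -0.25470857] [ 0.62170593 -0.19058117] top z 0.1843274864732583 ridge [ 0.6013 -0.2224  0.1761]
circle 0.5991280894671746 0.16310294231811576 0.017120593167222635
y-hist (array([ 0,  4,  6, 29, 18, 17, 29, 26, 27, 28, 29, 27, 28,  9, 10]), array([-0.31, -0.3 , -0.29, -0.28, -0.27, -0.26, -0.25, -0.24, -0.23,
       -0.22, -0.21, -0.2 , -0.19, -0.18, -0.17, -0.16]))
edge 342 [-0.00468737  0.46179032]
edge 757 [-0.00390684  0.72901564]
stop [(np.float64(-0.358), np.float64(0.085)), (np.float64(-0.352), np.float64(0.086)), (np.float64(-0.346), np.float64(0.087)), (np.float64(-0.34), np.float64(0.104)), (np.float64(-0.334), np.float64(0.104)), (np.float64(-0.328), np.float64(0.103)), (np.float64(-0.322), np.float64(0.087)), (np.float64(-0.316), np.float64(0.087))]
side knob 48 [0.462 0.023 0.133] [0.499 0.053 0.17 ] [0.476 0.033 0.153]
barrel 143 [ 0.57889482 -0.25435837] [ 0.62238799 -0.1903141 ] top z 0.18058208224747963 ridge [ 0.5977 -0.2214  0.1728]
circle 0.5992638155085693 0.158463044583495 0.017191976570351927
y-hist (array([ 1,  5, 13, 46,  4, 12, 22, 16, 18, 16, 19, 18, 12,  0,  1]), array([-0.31, -0.3 , -0.29, -0.28, -0.27, -0.26, -0.25, -0.24, -0.23,
       -0.22, -0.21, -0.2 , -0.19, -0.18, -0.17, -0.16]))
edge 231 [-0.0104072   0.46049181]
edge 255 [-0.01064578  0.73282124]
stop [(np.float64(-0.358), np.float64(0.075)), (np.float64(-0.352), np.float64(0.08)), (np.float64(-0.346), np.float64(0.084)), (np.float64(-0.34), np.float64(0.09)), (np.float64(-0.334), np.float64(0.098)), (np.float64(-0.328), np.float64(0.097)), (np.float64(-0.322), np.float64(0.086)), (np.float64(-0.316), np.float64(0.084))]
```

```bash
cat > mv.py <<'E'
# usage: mv.py x,y,z,pitch,yaw ... (m, rad): shift (cm) and turn of each target, in the tool axes of the one before
import sys; from h import *
from scipy.spatial.transform import Rotation as Rn
s=observe(); p=np.array(s["position"]); R=Rn.from_euler("xyz",s["tool_rot"])
print(round(float(s["clock"]),2),np.round(p,4),np.round(s["tool_rot"],3),"q",np.round(s["qpos"],2),"F",np.round(s["force"],1),round(float(s["grip_width"]),4),np.round(s["finger_force"],1))
for a in sys.argv[1:]:
    x,y,z,pi,yw=map(float,a.split(",")); q=np.array([x,y,z]); Q=Rn.from_euler("xyz",[np.pi,pi,yw])
    print(np.round(R.inv().apply(q-p)*100,1),np.round((R.inv()*Q).as_rotvec(),3)); p,R=q,Q
E
python3 mv.py 0.36,0.40,0.34,0,2.4 0.45,0.18,0.36,0,2.0 0.50,-0.05,0.36,0,1.6 0.60,-0.215,0.30,0,1.58 0.60,-0.215,0.136,0,1.58
```

```text
0.1 [0.275  0.5609 0.2308] [-3.141  0.     2.686] q [-1.19  0.52 -0.04  1.6   0.02  1.02 -0.11] F [ 0.  -0.7  0.1] 0.0856 0.0
[-14.7 -10.7 -10.9] [-0.001  0.     0.286]
[-21.5 -10.1  -2. ] [-0.  -0.   0.4]
[-23.  -5.  -0.] [ 0.  -0.   0.4]
[-16.8   9.5   6. ] [-0.   -0.    0.02]
[ 0.  -0.  16.4] [0. 0. 0.]
```

{"op": "play_rows", "data": {"motion": [[-1,-0.8,-3.5,0,0,0.05,1],[-4,-3,-7.5,0,0,0.12,1],[-7.5,-5.5,-10,0,0,0.18,1],[-11,-8.2,-10.9,0,0,0.24,1],[-14.7,-10.7,-10.9,0,0,0.286,1]], "squeeze": 30}}

```text
clock: 0.6
position: [0.3609, 0.3989, 0.342]
tool_rot: [3.139, -0.0, 2.397]
force: [0.8, 1.1, 0.5]
grip_width: 0.085
finger_force: 0.0
```

{"op": "play_rows", "data": {"motion": [[-4.3,-2,-0.4,0,0,0.08,1],[-8.6,-4,-0.8,0,0,0.16,1],[-12.9,-6,-1.2,0,0,0.24,1],[-17.2,-8,-1.6,0,0,0.32,1],[-21.5,-10.1,-2,0,0,0.4,1]]}}

```text
clock: 1.1
position: [0.4505, 0.1788, 0.3604]
tool_rot: [-3.142, -0.0, 1.997]
force: [0.3, 1.0, -0.4]
grip_width: 0.0853
finger_force: 0.0
```

{"op": "play_rows", "data": {"motion": [[-4.6,-1,0,0,0,0.08,1],[-9.2,-2,0,0,0,0.16,1],[-13.8,-3,0,0,0,0.24,1],[-18.4,-4,0,0,0,0.32,1],[-23,-5,0,0,0,0.4,1]]}}

```text
clock: 1.6
position: [0.5004, -0.0511, 0.3604]
tool_rot: [3.141, -0.0, 1.597]
force: [0.8, 1.0, -0.5]
grip_width: 0.0853
finger_force: 0.0
```

```bash
python3 mv.py 0.60,-0.215,0.26,0,1.58 0.60,-0.215,0.136,0,1.58
```

```text
1.6 [ 0.5004 -0.0511  0.3604] [ 3.141 -0.     1.597] q [-0.42  0.22  0.49  1.75 -0.11  1.2   0.13] F [ 0.8  1.  -0.5] 0.0853 0.0
[-16.6   9.5  10. ] [ 0.    -0.     0.017]
[ 0.  -0.  12.4] [0. 0. 0.]
```

{"op": "play_rows", "data": {"motion": [[-4,2.2,1,0,0,0.0,1],[-8,4.5,3,0,0,0.01,1],[-12,6.8,5,0,0,0.017,1],[-16.6,9.5,7.5,0,0,0.017,1],[-16.6,9.5,10,0,0,0.017,1]]}}

```text
clock: 2.1
position: [0.6012, -0.2173, 0.2591]
tool_rot: [3.141, 0.002, 1.579]
force: [-0.3, 0.7, -0.3]
grip_width: 0.0853
finger_force: 0.0
```

{"op": "play_rows", "data": {"motion": [[0,0,2.5,0,0,0,1],[0,0,5,0,0,0,1],[0,0,7.5,0,0,0,1],[0,0,10,0,0,0,1],[0,0,12.4,0,0,0,1]]}}

```text
clock: 2.6
position: [0.6, -0.2123, 0.1349]
tool_rot: [-3.141, -0.0, 1.583]
force: [-0.3, -0.6, 0.5]
grip_width: 0.0854
finger_force: 0.0
```

{"op": "play_rows", "data": {"motion": [[0,0,0,0,0,0,0.3],[0,0,0,0,0,0,0],[0,0,0,0,0,0,-0.3],[0,0,0,0,0,0,-0.3],[0,0,0,0,0,0,-0.3]]}}

```text
clock: 3.1
position: [0.6015, -0.2127, 0.1379]
tool_rot: [3.138, 0.001, 1.583]
force: [3.7, -0.6, 8.4]
grip_width: 0.041
finger_force: 32.5
```

```bash
python3 mv.py 0.60,-0.255,0.136,0,1.58; python3 - <<'E'
from h import *
p,d=viewer.grab_frame("side");cv2.imwrite("pics/g.png",cv2.resize(cv2.cvtColor(p[120:320,180:400],cv2.COLOR_RGB2BGR),None,fx=3,fy=3)[:600,:660])
E
```

```text
3.1 [ 0.6015 -0.2127  0.1379] [3.138e+00 1.000e-03 1.583e+00] q [-0.03  0.69  0.43  1.66 -0.36  0.86  0.56] F [ 3.7 -0.6  8.4] 0.041 32.5
[-4.2 -0.2  0.2] [0.003 0.001 0.003]
```

View pics/g.png

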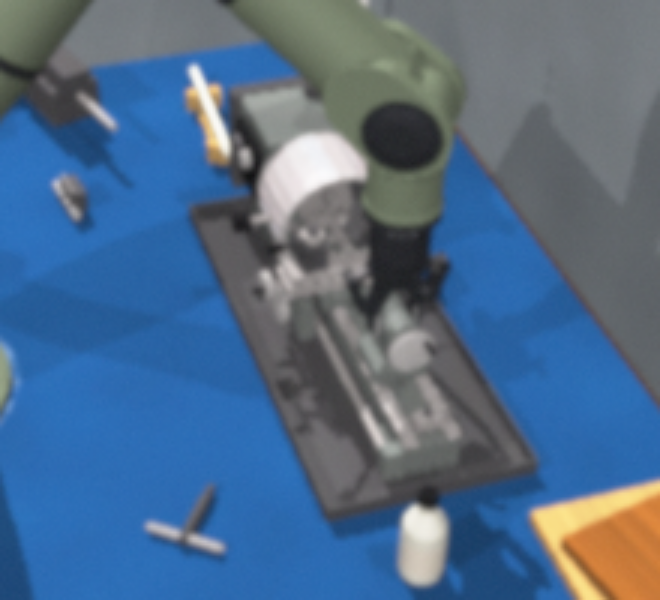

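The picture shows the gripper on the barrel, just behind the handwheel at crop (410,350); the opening is 41 mm. Now I'll slide it toward the stop.

{"op": "play_rows", "data": {"motion": [[-0.5,0,0,0,0,0,-0.3],[-1.3,0,0,0,0,0,-0.3],[-2.2,0,0,0,0,0,-0.3],[-3.1,0,0,0,0,0,-0.3],[-4,0,0,0,0,0,-0.3]]}}

```text
clock: 3.65
position: [0.602, -0.2524, 0.1379]
tool_rot: [3.139, 0.0, 1.583]
force: [2.6, 3.4, 9.0]
grip_width: 0.0413
finger_force: 32.7
```

{"op": "play_rows", "data": {"motion": [[-0.6,0,0,0,0,0,-0.3],[-1.2,0,0,0,0,0,-0.3],[-1.8,0,0,0,0,0,-0.3],[-2.3,0,0,0,0,0,-0.3],[-2.8,0,0,0,0,0,-0.3]]}}

```text
clock: 4.15
position: [0.6023, -0.2804, 0.1379]
tool_rot: [3.139, 0.0, 1.583]
force: [2.6, 2.1, 7.9]
grip_width: 0.0413
finger_force: 32.7
```

{"op": "play_rows", "data": {"motion": [[-0.2,0,0,0,0,0,-0.3],[-0.4,0,0,0,0,0,-0.3],[-0.6,0,0,0,0,0,-0.3],[-0.8,0,0,0,0,0,-0.3],[-0.8,0,0,0,0,0,-0.3]]}}

```text
clock: 4.65
position: [0.6024, -0.2837, 0.1376]
tool_rot: [3.141, -0.007, 1.586]
force: [-4.7, 27.2, 20.7]
grip_width: 0.0412
finger_force: 34.0
```

It's against the stop: the force rose to 27 N and motion ceased. Next I'll release, go up and check.

{"op": "play_rows", "data": {"motion": [[0,0,0,0,0,0,0.2],[0,0,0,0,0,0,1],[0,0,0,0,0,0,1],[0,0,0,0,0,0,1],[0,0,0,0,0,0,1]]}}

```text
clock: 5.15
position: [0.601, -0.2887, 0.1363]
tool_rot: [-3.141, 0.0, 1.583]
force: [-0.1, 0.5, -0.0]
grip_width: 0.0853
finger_force: 0.0
```

{"op": "play_rows", "data": {"motion": [[0,0,-2,0,0,0,1],[0,0,-5,0,0,0,1],[0,0,-9,0,0,0,1],[0,0,-13,0,0,0,1],[0,0,-17,0,0,0,1]]}}

```text
clock: 5.65
position: [0.6008, -0.2886, 0.308]
tool_rot: [-3.141, 0.0, 1.582]
force: [1.4, 0.2, 0.4]
grip_width: 0.0852
finger_force: 0.0
```

```bash
python3 mv.py 0.48,-0.14,0.34,0,2.1 0.41,-0.02,0.34,0,2.6 0.42,0.04,0.32,0,3.15 0.476,0.04,0.28,0,3.15; python3 - <<'E'
from h import *
for n in("side","scene"):
    p,d=viewer.grab_frame(n);P=cloud(n,d)[d>0]
    m=(P[:,0]>.58)&(P[:,0]<.62)&(P[:,1]>-.38)&(P[:,1]<-.15)&(P[:,2]>.165)&(P[:,2]<.195)
    print(n,np.histogram(P[m][:,1],np.arange(-.38,-.15,.01))[0])
    if n=="side": cv2.imwrite("pics/t.png",cv2.resize(cv2.cvtColor(p[120:320,180:400],cv2.COLOR_RGB2BGR),None,fx=3,fy=3))
E
```

```text
5.65 [ 0.6008 -0.2886  0.308 ] [-3.141  0.     1.582] q [ 0.06  0.58  0.5   1.4  -0.28  1.23  0.59] F [1.4 0.2 0.4] 0.0852 0.0
[ 15.  -11.9  -3.2] [-0.     0.    -0.518]
[13.9  0.   0. ] [-0.   0.  -0.5]
[2.2 5.7 2. ] [-0.    0.   -0.55]
[-5.6 -0.   4. ] [0. 0. 0.]
side [ 1  6 12 41  5 17 19 15 21 17 18 18 13  1  1  0  0  0  0  0  0  0]
scene [ 0  5  5 21 22 19 27 27 25 27 25 29 27 11  9  7  3  0  0  0  0  0]
```

View pics/t.png

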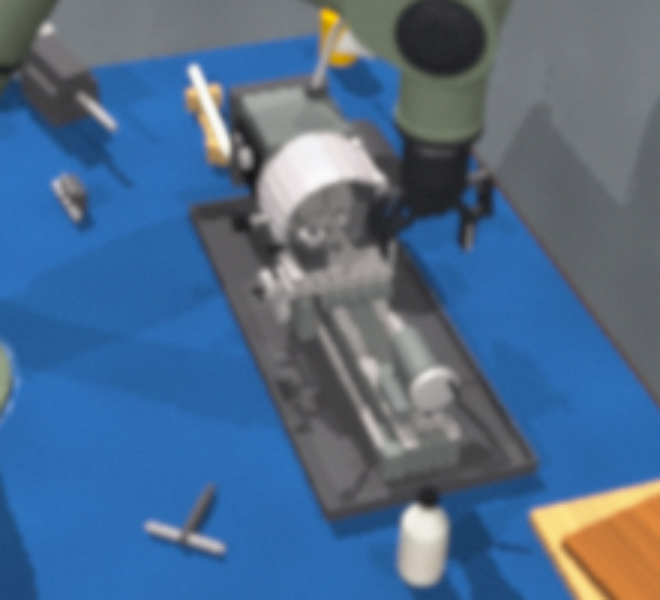

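The tailstock now sits at the stop, with the handwheel at crop (435,388), shifted about 70 mm. Next is the guard knob.

{"op": "play_rows", "data": {"motion": [[3,-2.4,-0.7,0,0,-0.1,1],[6,-4.8,-1.4,0,0,-0.2,1],[9,-7.2,-2,0,0,-0.3,1],[12,-9.6,-2.6,0,0,-0.41,1],[15,-11.9,-3.2,0,0,-0.518,1]]}}

```text
clock: 6.25
position: [0.4791, -0.1389, 0.3382]
tool_rot: [-3.141, 0.0, 2.105]
force: [1.3, -0.1, 1.0]
grip_width: 0.0856
finger_force: 0.0
```

{"op": "play_rows", "data": {"motion": [[2.8,0,0,0,0,-0.1,1],[5.6,0,0,0,0,-0.2,1],[8.4,0,0,0,0,-0.3,1],[11.2,0,0,0,0,-0.4,1],[13.9,0,0,0,0,-0.5,1]]}}

```text
clock: 6.75
position: [0.4093, -0.0191, 0.3382]
tool_rot: [3.142, 0.0, 2.605]
force: [0.5, 0.8, -0.0]
grip_width: 0.0853
finger_force: 0.0
```

{"op": "play_rows", "data": {"motion": [[0.4,1.1,0.4,0,0,-0.11,1],[0.9,2.3,0.8,0,0,-0.22,1],[1.3,3.4,1.2,0,0,-0.33,1],[1.8,4.6,1.6,0,0,-0.44,1],[2.2,5.7,2,0,0,-0.55,1]]}}

```text
clock: 7.25
position: [0.4205, 0.0407, 0.3179]
tool_rot: [3.142, -0.0, -3.128]
force: [0.6, 0.9, 0.0]
grip_width: 0.0851
finger_force: 0.0
```

```bash
python3 mv.py 0.474,0.04,0.24,0,3.15 0.474,0.04,0.129,0,3.15; python3 - <<'E'
from h import *
p,d=viewer.grab_frame("wrist");cv2.imwrite("pics/w.png",cv2.cvtColor(p,cv2.COLOR_RGB2BGR))
c=viewer.camera_info("wrist")
for X in([.476,.04,.148],[.518,.04,.148],observe()["position"]):
    q=np.array(c["R"])@X+c["t"];r=np.hypot(q[0],q[1]);k=np.arctan2(r,q[2])/r;print(np.round([c["cx"]+c["fx"]*q[0]*k,c["cy"]+c["fy"]*q[1]*k]))
E
```

```text
7.25 [0.4205 0.0407 0.3179] [ 3.142 -0.    -3.128] q [-0.38  0.09  0.15  1.98 -0.02  1.07  1.37] F [0.6 0.9 0. ] 0.0851 0.0
[-5.3 -0.1  7.8] [ 0.    -0.     0.005]
[ 0.  -0.  11.1] [0. 0. 0.]
[250. 219.]
[250. 251.]
[253. 242.]
```

View pics/w.png

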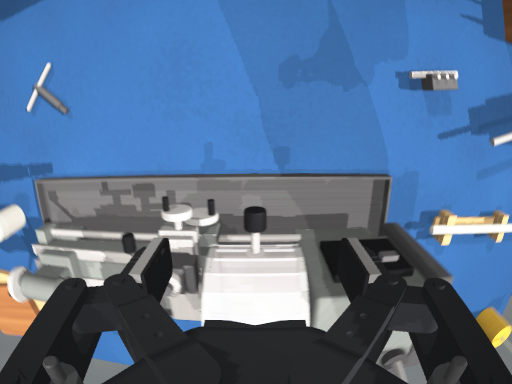

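The wrist view shows the knob at (255,219), within a few mm of where I predicted it (250,219). I'll go down over it.

{"op": "play_rows", "data": {"motion": [[-1,0,1.5,0,0,0,1],[-2.1,0.1,3,0,0,0,1],[-3.2,0.1,4.6,0,0,0,1],[-4.3,0.1,6.2,0,0,0.005,1],[-5.3,0.1,7.8,0,0,0.005,1]]}}

```text
clock: 7.8
position: [0.4739, 0.0412, 0.2396]
tool_rot: [-3.141, -0.0, -3.14]
force: [-0.1, -0.0, -0.4]
grip_width: 0.0851
finger_force: 0.0
```

{"op": "play_rows", "data": {"motion": [[0,0,2,0,0,0,1],[0,0,4.3,0,0,0,1],[0,0,6.6,0,0,0,1],[0,0,9,0,0,0,1],[0,0,11.1,0,0,0,1]]}}

```text
clock: 8.3
position: [0.4733, 0.0411, 0.1282]
tool_rot: [-3.141, -0.0, -3.14]
force: [0.3, 0.5, -0.3]
grip_width: 0.0851
finger_force: 0.0
```

{"op": "play_rows", "data": {"motion": [[0,0,0,0,0,0,0.2],[0,0,0,0,0,0,-0.3],[0,0,0,0,0,0,-0.7],[0,0,0,0,0,0,-0.7],[0,0,0,0,0,0,-0.7]], "squeeze": 30}}

```text
clock: 8.8
position: [0.4741, 0.0406, 0.1304]
tool_rot: [-3.141, 0.002, -3.139]
force: [-1.6, -10.7, 11.2]
grip_width: 0.0252
finger_force: 29.3
```

```bash
python3 mv.py; python3 - <<'E'
from h import *
for a in (10,20,30,40,50,60):
    t=np.radians(198.8-a);t0=np.radians(198.8)
    print(a,"tool x(cm) %.1f z(cm) %.1f"%(-19.23*(np.cos(t)-np.cos(t0)),-19.23*(np.sin(t)-np.sin(t0))))
E
```

```text
8.8 [0.4741 0.0406 0.1304] [-3.141e+00  2.000e-03 -3.139e+00] q [-0.31  0.44  0.13  2.08 -0.1   0.62  1.46] F [ -1.6 -10.7  11.2] 0.0252 29.3
10 tool x(cm) 0.8 z(cm) -3.3
20 tool x(cm) 1.0 z(cm) -6.6
30 tool x(cm) 0.7 z(cm) -9.9
40 tool x(cm) -0.3 z(cm) -13.2
50 tool x(cm) -1.8 z(cm) -16.2
60 tool x(cm) -3.7 z(cm) -18.9
```

The knob is gripped, with a 25 mm opening. Now I'll lift it along the arc.

{"op": "play_rows", "data": {"motion": [[0.3,-0.1,-1.3,0,0,0,-0.7],[0.6,-0.2,-2.6,0,0,0,-0.7],[0.8,-0.2,-4,0,0,0,-0.7],[0.9,-0.2,-5.3,0,0,0,-0.7],[1,-0.2,-6.6,0,0,0,-0.7]]}}

```text
clock: 9.3
position: [0.464, 0.0403, 0.1971]
tool_rot: [3.141, 0.002, -3.137]
force: [6.8, 3.6, -3.9]
grip_width: 0.0249
finger_force: 29.8
```

{"op": "play_rows", "data": {"motion": [[0,0,-1.3,0,0,0,-0.7],[-0.1,0,-2.6,0,0,0,-0.7],[-0.4,0,-4,0,0,0,-0.7],[-0.8,0,-5.3,0,0,0,-0.7],[-1.3,0,-6.6,0,0,0,-0.7]]}}

```text
clock: 9.8
position: [0.4761, 0.0405, 0.2628]
tool_rot: [3.14, 0.0, -3.137]
force: [1.2, 6.0, -5.6]
grip_width: 0.0247
finger_force: 30.3
```

```bash
python3 mv.py; python3 - <<'E'
from h import *
p,d=viewer.grab_frame("side");cv2.imwrite("pics/l.png",cv2.resize(cv2.cvtColor(p[80:280,180:400],cv2.COLOR_RGB2BGR),None,fx=3,fy=3))
E
```

```text
9.8 [0.4761 0.0405 0.2628] [ 3.14   0.    -3.137] q [-0.35  0.25  0.17  1.94 -0.05  0.95  1.42] F [ 1.2  6.  -5.6] 0.0247 30.3
```

View pics/l.png

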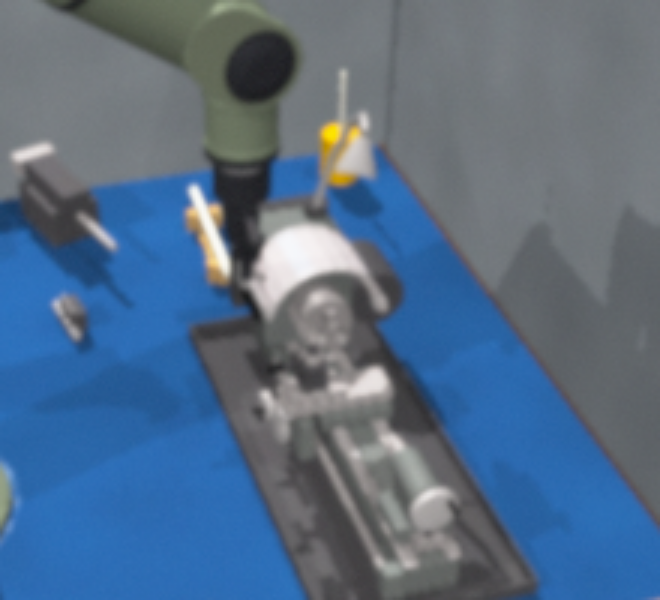

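The guard is rising with the gripper: the knob is at crop (248,280), about 40°. On to 60°.

{"op": "play_rows", "data": {"motion": [[-0.5,0,-1.2,0,0,0,-0.7],[-1.1,0,-2.4,0,0,0,-0.7],[-1.8,0,-3.6,0,0,0,-0.7],[-2.6,0,-4.7,0,0,0,-0.7],[-3.4,0,-5.7,0,0,0,-0.7]]}}

```text
clock: 10.35
position: [0.5102, 0.0409, 0.3198]
tool_rot: [3.14, 0.0, -3.137]
force: [2.9, 7.1, -6.9]
grip_width: 0.0254
finger_force: 29.8
```

{"op": "play_rows", "data": {"motion": [[0,0,0,0,0,0,-0.7],[0,0,0,0,0,0,-0.7],[0,0,0,0,0,0,-0.7],[0,0,0,0,0,0,-0.7],[0,0,0,0,0,0,-0.7]]}}

```text
clock: 10.85
position: [0.51, 0.0409, 0.3193]
tool_rot: [3.14, 0.0, -3.137]
force: [-0.9, 5.3, -3.3]
grip_width: 0.0249
finger_force: 30.1
```

```bash
python3 mv.py; python3 - <<'E'
from h import *
s=observe()
p=np.array(s["position"]);o=np.array([.5985-.0007,.0])
g=np.array([p[0]-.5978-.06,p[2]+.019-.21]);print("angle",198.8-np.degrees(np.arctan2(g[1],g[0])),"radius",np.hypot(*g))
p,d=viewer.grab_frame("side");cv2.imwrite("pics/e.png",cv2.resize(cv2.cvtColor(p[80:280,180:400],cv2.COLOR_RGB2BGR),None,fx=3,fy=3))
E
```

```text
10.85 [0.51   0.0409 0.3193] [ 3.14   0.    -3.137] q [-0.34  0.25  0.18  1.79 -0.05  1.11  1.43] F [-0.9  5.3 -3.3] 0.0249 30.1
angle 59.75520545972569 radius 0.1957626566543822
```

View pics/e.png

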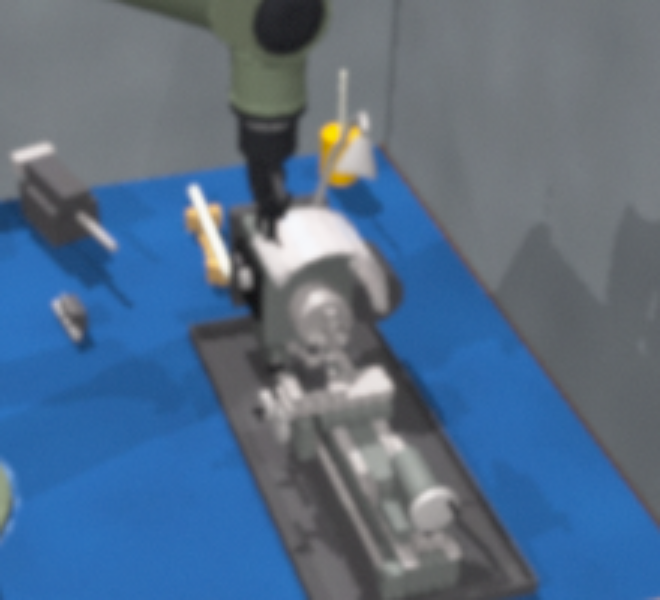

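The guard stands at about 60° with the knob held in the fingers at crop (270,225), and the tailstock is still at the stop. I'm handing in.

```bash
python3 -c "
from workcell import bot
print(bot.job_done())"
```

```text
the job is handed in; nothing more can be done
None
```

The tailstock is against the end stop and the gripper is holding the chuck guard at about 60°. I touched none of the things lying on the bench. The job is handed in; no verdict came back.

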